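# Show the red threshold sample that stands behind two tall profiles

## Task

A customer wants to see the low wine-red profile sample at the back of its display tray: stand the white and the dark grey tall profiles in front of it aside on the green side mat, then set the red one upright in the middle of the cork pad, and only then put both tall ones back upright and square in the very bays they came from. Set the samples down rather than dropping them, knock none over, and leave the three samples in the other tray where they are.

Things in the scene. Friction and masses are not known exactly. Their poses are not given: they have to be found in the camera images.
- red_profile: The wanted sample: wine-red low cut-off of a threshold profile standing on end, 40 (x) x 54 (y) x 70 mm high, 0.12 to 0.24 kg, built like the tall ones, flat faces to +x and -x (40 mm apart). Origin: centre of its underside, z up. It stands at the back of its tray, 4 mm behind the two tall ones, which leave no room for a gripper until both are gone
- white_profile: White tall cut-off of a window profile standing on end, 44 (x) x 60 (y) x 150 mm high, 0.25 to 0.5 kg, two hollow metal chambers joined by black plastic strips; its two broad 60 mm faces look to its own +x and -x and are flat (at half its width there is metal on both): grip it across x (44 mm), near the top. Origin: centre of its underside, z up. Stands in front of the red one, in the left or right bay
- anthracite_profile: Very dark grey (anthracite) tall cut-off of a window profile standing on end, 44 (x) x 60 (y) x 150 mm high, 0.25 to 0.5 kg, two hollow metal chambers joined by black plastic strips; its two broad 60 mm faces look to its own +x and -x and are flat (at half its width there is metal on both): grip it across x (44 mm), near the top. Origin: centre of its underside, z up. Stands in front of the red one, in the other front bay; 12 mm of air between the two
- tray: The fixed display tray in which the red, white and anthracite samples stand: plywood floor 6 mm thick, 130 (x) x 176 (y) mm, with an aluminium rim up to 14 mm above the counter. Felt patches mark three bays: two front bays centred at x -35, y +36 and y -36 mm, one rear bay at x +13, y 0 (tray frame). Its -x side is the front and looks roughly to the robot. Origin: on the counter; the tray reaches from x -77 to +53 mm and y -88 to +88 mm
- side_mat: Dark sea-green rubber mat fixed on the counter, 130 (x) x 200 (y) x 3 mm thick: the side area for samples that are in the way. Origin: centre of its underside
- pad: Square cork presentation pad fixed on the counter, 130 x 130 x 4 mm thick, with a flat cream rectangle (58 x 72 mm) at its centre. Origin: centre of its underside
- oak_profile: Wood-coloured (oak decor) tall cut-off of a window profile standing on end, 44 (x) x 60 (y) x 150 mm high, 0.25 to 0.5 kg, two hollow metal chambers joined by black plastic strips; its two broad 60 mm faces look to its own +x and -x and are flat (at half its width there is metal on both): grip it across x (44 mm), near the top. Origin: centre of its underside, z up. Stands in the other tray, to be left alone
- silver_profile: Bare silver aluminium tall cut-off of a window profile standing on end, 44 (x) x 60 (y) x 150 mm high, 0.25 to 0.5 kg, two hollow metal chambers joined by black plastic strips; its two broad 60 mm faces look to its own +x and -x and are flat (at half its width there is metal on both): grip it across x (44 mm), near the top. Origin: centre of its underside, z up. Stands in the other tray, to be left alone
- blue_profile: Dark blue low cut-off of a threshold profile standing on end, 40 (x) x 54 (y) x 70 mm high, 0.12 to 0.24 kg, built like the tall ones, flat faces to +x and -x (40 mm apart). Origin: centre of its underside, z up. Stands at the back of the other tray, to be left alone
Not all that is in view belongs to the job. What is shaped like the white_profile but orange is not meant. There is more than one size of the pad; the one meant has the size given above.

How it is judged:
By the outcome, as a careful person would: the job done as asked, in the order asked, and still so for the second after the job is handed in, with the robot touching nothing.
It also fails if it takes over 125 s, if anything falls off the work surface, if the arm or the gripper's body presses on something with over 40 N, if the wrist force passes 120 N, or if a joint passes its speed limit or range.

## Robot

A 7-joint arm with a two-finger parallel gripper is mounted at the origin on the work surface. World frame = base frame: x ahead of the robot, y to its left, z up, the work surface at z = 0. Lengths are in m, angles in rad, forces in N, time in s.
With the tool pointing down it reaches from about 0.425 to 0.925 m from the base axis. Payload 6.8 kg.
Tool frame: the origin (TCP) lies between the finger pads; the fingertips stand 22 mm ahead of it and the grasp point (between the pads) lies 3 mm ahead of it (bot.tip_reach is the distance from the TCP to the fingertips, in m); z points along the fingers, x is the direction in which the jaws open and shut, and the axes are right-handed (so a half turn about z gives the same grasp; the last joint's range is limited). The gripper opens to 85 mm and grips with 20 to 120 N. Pads are 22 mm wide; open, the fingers measure 114 mm over their backs; the gripper's body (76 mm by 85 mm) begins 54 mm behind the grasp point. The pads swing forward as they close: fully open they stand 13 mm farther back than shut.
Start: joints at [-1.37, 0.477, 0.022, 1.555, -0.011, 1.109, -0.083], TCP at [0.205, 0.643, 0.253] pointing down, gripper open.
Joint ranges: [-2.96, 2.96], [-0.34, 2.1], [-1.41, 1.46], [0.24, 2.44], [-1.37, 4.51], [0.17, 1.92], [-2.96, 2.96]. Speed limits (rad/s): [2.39, 2.39, 3.14, 3.14, 3.14, 3.14, 3.14].

## Interface

Orientations are given as a unit quaternion [w, x, y, z].
In Python, from station import bot gives the robot as it stands.
- The arm moves only by the tool step_arm, never from a script. Its argument "targets" is a list of rows, each a list of 5 numbers: the shift along the tool's x, y, z in mm, then the turn about the tool's z in degrees, then the closure, from 0 (fully open) to 1 (shut). In form: [[dx, dy, dz, spin, jaw], ...]. A call has 1 to 20 rows; each row is the pose to reach, as a shift and turn from the pose commanded when the call began, along the tool's axes at that moment; what a row does not reach only later rows make up. A row lasts 1/12 s, in which the tool goes at most 41.7 mm and 7.16 degrees, less where a joint would pass 70% of its speed; a pose out of reach is approached as far as the arm can. A call with a gripper value outside its range is refused whole. The fingers move at their own pace and stop on an object; "newtons" is the grip in N (left out, the last holds). Time passes only in rows, so rows that repeat a pose let the fingers close. It gives the time, the measured TCP pose, the force and the opening at its end, in the units of the state.
- bot.get_obs(): the state, without advancing time (a new reading comes with each control period).
- bot.read_camera(name): name is "scene" or "top" or "wrist"; returns a dict with "frame" (420x560x3 uint8, red, green, blue), "z_map" (420x560 float32, m along the optical axis (not along the pixel's ray), 0 where there is no reading), "fov_y" (degrees; the focal length in pixels is half the picture's height over the tangent of half this angle, whatever the lens; pixels are square), "cx", "cy" (the principal point, pixels), "distortion" ([k1, k2, p1, p2, k3] as OpenCV has them; the pictures are not rectified), "R" (3x3) and "t" (3): a world point X has camera coordinates R X + t. Camera axes: x right, y down, z forward; pixel columns grow to the right and rows downward; lengths in m; the calibration is good to about 2 mm. A picture is of the moment at which its call begins.
- bot.hand_in(): hands the job in, once; it reports no verdict.
The state is a dict: "t": time; "q": joint angles; "joint_vel": joint speeds; "joint_torque": joint torques, N m; "eef_pos": TCP position; "tool_rot": TCP orientation; "contact_force": force on the tool from outside, world axes, zero at the start; "torque": the same for the moment, N m; "gripper_width": opening from 0.0 (shut) to 1.0 (fully open).
Only numpy, scipy, OpenCV 4.12 (cv2) and the standard library are available. Lean on these libraries where they do the work, as an engineer would, in place of code of your own. Each camera call takes 0.05 s, during which the arm holds its last target.

## Working session

There is one attempt and no reset: what is moved stays moved. The work goes in short steps, Python scripts to look and compute and a tool call to move; the robot and the scene stay as the last step left them, time stands still between calls to the robot, and variables do not carry over. Pictures are saved under pics/ and viewed, and the job is handed in when it is done.

Besides the shell and the picture viewer there is one more tool, called after ">>>" by a JSON object that holds its "method" and its "body", one argument or row to a line. step_arm: Moves the arm, as the interface text tells. Its arguments: {"type":"object","properties":{"targets":{"type":"array"},"newtons":{"type":"number"}},"required":["targets"]}

```bash
ls; mkdir -p pics
python3 - <<'E'
from station import bot
import cv2
for n in ("scene","top","wrist"):
    c=bot.read_camera(n); cv2.imwrite(f"pics/{n}0.png",c["frame"][:,:,::-1])
    print(n,c["fov_y"],c["cx"],c["cy"],c["distortion"],c["R"],c["t"])
print(bot.get_obs(), bot.tip_reach)
E
```

```text
pics
scene 45.077650936868224 271.24266213269755 208.50226327507843 [-0.05922409  0.          0.          0.          0.        ] [[ 0.02057037  0.99969574 -0.01361176]
 [ 0.7958325  -0.0246134  -0.60501637]
 [-0.60516732  0.00161273 -0.79609667]] [-0.09499518 -0.32264112  1.56360427]
top 47.81055021619011 277.6534633350682 210.4203308970782 [-0.0924199  0.         0.         0.         0.       ] [[ 0.02687555 -0.99896485  0.03670053]
 [-0.98275952 -0.03312222 -0.18189732]
 [ 0.18292463 -0.0311792  -0.9826324 ]] [0.0680288  0.46720179 1.04431276]
wrist 60.23613256812273 283.61246224385167 207.7816524888172 [-0.07066605  0.          0.          0.          0.        ] [[ 0.30233897  0.95319898 -0.00168898]
 [ 0.90354336 -0.28602368  0.3190609 ]
 [ 0.30364544 -0.09799061 -0.94773271]] [-0.6747211  -0.04342774  0.37993586]
{'t': 0.15, 'q': array([-1.37008268,  0.477605  ,  0.02235536,  1.55617859, -0.01144825,
        1.10927871, -0.08310828]), 'joint_vel': array([-0.00112684, -0.00247541, -0.00022858, -0.00395177, -0.00091413,
        0.00063915,  0.0006289 ]), 'joint_torque': array([ 2.77076208e-03, -5.96923292e+01,  1.61024384e+00, -2.81490648e+01,
        1.26636063e-02,  6.53648007e-03,  5.24044211e-06]), 'eef_pos': array([0.20505074, 0.6426837 , 0.25257204]), 'tool_rot': array([ 4.51116293e-04,  8.07435417e-01,  5.89955590e-01, -4.96498916e-04]), 'contact_force': array([-0.82974495, -0.22384616,  0.59817185]), 'torque': array([-0.01302479,  0.02215607,  0.05711318]), 'gripper_width': 0.9995800458137807} 0.022
```

View pics/scene0.png

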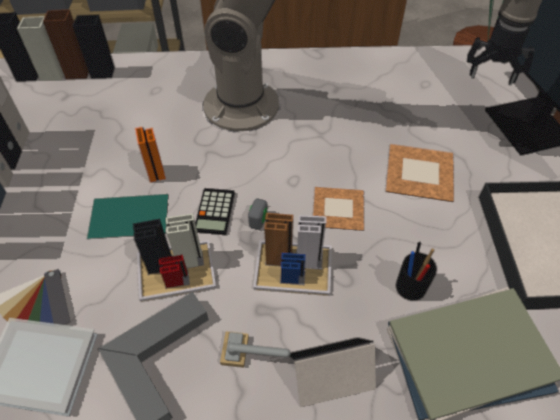

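View pics/top0.png

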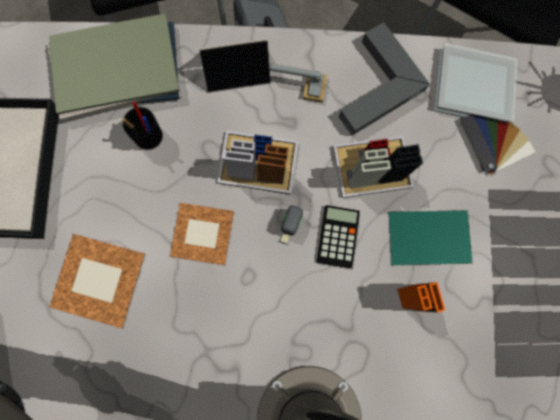

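View pics/wrist0.png

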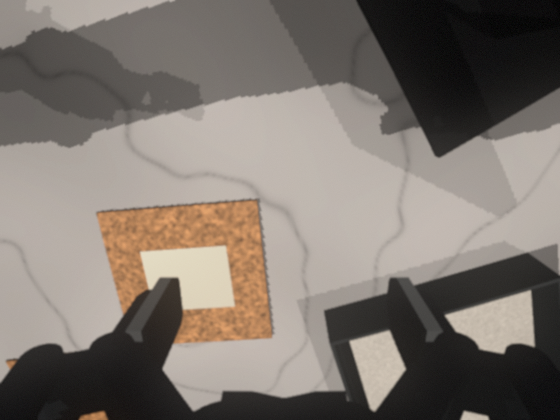

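The scene picture shows the target tray at (175,265) with the anthracite sample left at (152,245), the white one at (183,240) and the red one at (173,271). The other tray is at (293,265). There are two cork pads, at about (340,208) and (420,172) in scene, and (203,234) and (97,281) in top. The orange decoy is at (150,155) and the mat at (128,215). I'll measure these next.

```bash
cat > h.py <<'E'
import numpy as np, cv2
from station import bot
def K(c):
    f=c["frame"].shape[0]/2/np.tan(np.radians(c["fov_y"])/2)
    return np.array([[f,0,c["cx"]],[0,f,c["cy"]],[0,0,1]])
def rays(c,uv):
    uv=np.asarray(uv,float).reshape(-1,1,2)
    p=cv2.undistortPoints(uv,K(c),np.array(c["distortion"],float),None,None,None).reshape(-1,2)
    return np.c_[p,np.ones(len(p))]
def cloud(c):
    h,w=c["z_map"].shape
    v,u=np.mgrid[:h,:w]
    r=rays(c,np.c_[u.ravel(),v.ravel()])
    P=(r*c["z_map"].reshape(-1,1)-c["t"])@c["R"]
    P[c["z_map"].ravel()<=0]=np.nan
    return P.reshape(h,w,3)
def onplane(c,uv,z):
    d=rays(c,uv)@c["R"]; o=-c["R"].T@c["t"]
    return o+d*((z-o[2])/d[:,2])[:,None]
def proj(c,X):
    X=np.asarray(X,float).reshape(-1,3)
    return cv2.projectPoints(X,cv2.Rodrigues(c["R"])[0],c["t"],K(c),np.array(c["distortion"],float))[0].reshape(-1,2)
def rect(P):
    r=cv2.minAreaRect((P[:,:2]*1000).astype(np.float32)); return [np.round(x,1).tolist() for x in (r[0],r[1],r[2])]
E
python3 - <<'E'
from h import *
c=bot.read_camera("top"); P=cloud(c); im=c["frame"]; hsv=cv2.cvtColor(im,cv2.COLOR_RGB2HSV).astype(int)
np.save("/tmp/P.npy",P)
print("table z",np.nanmedian(P[300:340,150:250,2]))
def comp(mask,minA=200):
    n,l,s,ct=cv2.connectedComponentsWithStats(mask.astype(np.uint8))
    return [(l==i,s[i]) for i in range(1,n) if s[i,4]>minA]
h,s,v=[hsv[...,i] for i in range(3)]
z=P[...,2]
m=((h<22)&(s>110)&(v>90)&(z<0.03))
m=cv2.morphologyEx(m.astype(np.uint8),cv2.MORPH_CLOSE,np.ones((5,5)))
for mm,st in comp(m,400):
    uv=np.argwhere(mm)[:,::-1]; print("cork",st,rect(onplane(c,uv,0.004)))
for mm,st in comp((h>75)&(h<100)&(s>120)&(z<0.03),800):
    uv=np.argwhere(mm)[:,::-1]; print("green",st,rect(onplane(c,uv,0.003)), h[mm].mean())
# tall tops
for lo,hi in ((.14,.17),(.06,.085)):
  for mm,st in comp((z>lo)&(z<hi),40):
    if 80<st[1] and st[1]<330: print("top",lo,st,rect(P[mm]),im[mm].mean(0).round(),np.nanmedian(z[mm]))
big=cv2.resize(im[120:220,200:450],None,fx=3.2,fy=3.2,interpolation=cv2.INTER_CUBIC); cv2.imwrite("pics/t1.png",big[:,:,::-1])
E
```

```text
table z -0.000651015877984364
cork [496 123  23  42 494] [[670.3, -482.9], [50.0, 117.3], 55.2]
cork [ 171  203   62   61 2088] [[411.8, 258.0], [128.0, 127.3], 82.9]
cork [  50  235   94   93 4137] [[294.3, 495.6], [177.1, 175.2], 76.9]
green [ 389  212   82   52 3940] [[419.4, -286.7], [123.4, 193.9], 2.5] 82.9005076142132
top 0.14 [223 139  32  25 440] [[569.8, 171.4], [60.3, 46.1], 84.8] [122. 119. 118.] 0.15384400461555453
top 0.14 [257 144  32  26 423] [[561.5, 99.6], [59.6, 45.2], 82.3] [79. 50. 27.] 0.15422305262584887
top 0.14 [392 144  31  25 458] [[572.7, -186.6], [45.3, 63.6], 11.2] [26. 26. 26.] 0.15422929993988577
top 0.14 [360 148  30  26 441] [[559.2, -115.6], [45.8, 60.3], 9.2] [120. 122. 109.] 0.15414115769692235
top 0.14 [416 282  29  30 416] [[273.0, -231.8], [59.4, 46.4], 15.4] [146.  70.  25.] 0.1488119365875858
top 0.06 [140 109  13   9  43] [[679.3, 393.5], [32.1, 5.7], 69.5] [12.  7.  7.] 0.07222661445609076
top 0.06 [125 110  13  12  73] [[671.0, 428.6], [6.4, 29.3], 45.0] [14. 10.  8.] 0.07375449780012863
top 0.06 [130 121  28  22 126] [[628.0, 388.0], [26.6, 69.6], 40.6] [9. 9. 9.] 0.07245984524227927
top 0.06 [253 134  19  16 181] [[619.0, 123.2], [42.0, 28.8], 84.5] [37. 46. 71.] 0.07374942141518613
top 0.06 [368 138  23  18 185] [[614.3, -145.0], [40.1, 50.4], 10.7] [89. 38. 36.] 0.0745967435908724
top 0.06 [226 168  27   6  78] [[548.4, 173.1], [60.0, 2.6], 84.8] [65. 64. 64.] 0.07268886354309365
top 0.06 [257 172  27   7  75] [[539.8, 102.5], [60.0, 1.9], 82.6] [42. 27. 14.] 0.07260148703865467
top 0.06 [353 173  29  10  82] [[538.6, -117.3], [61.9, 17.3], 82.0] [70. 72. 64.] 0.0730231070124259
top 0.06 [385 172  27   7  71] [[551.2, -190.5], [8.1, 60.2], 4.6] [12. 13. 14.] 0.07149342310688514
top 0.06 [405 287   9  23  82] [[273.0, -210.2], [48.7, 6.4], 10.6] [78. 33.  7.] 0.0718754435133865
```

View pics/t1.png

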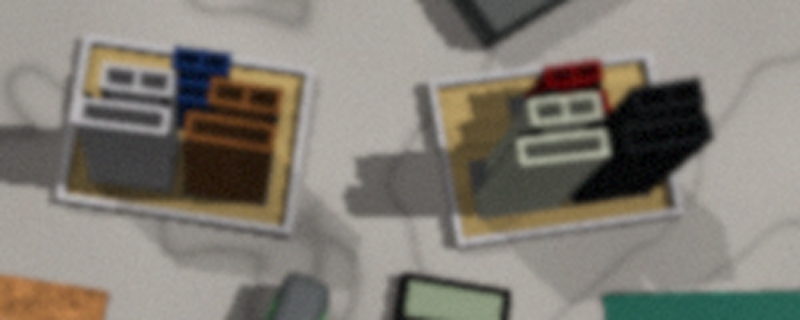

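Cork pads: top (203,234) measures about 128x127 mm, and top (97,281) about 177x175 mm. The task gives 130 mm, so the first is the one meant. White is at top (375,160) and the orange piece at (430,297) is only the decoy. I'll move above the tray for a close look with the wrist camera.

>>> {"method": "step_arm", "body": {
  "targets": [
    [-75,90,-40,7,0],
    [-150,180,-70,14,0],
    [-225,265,-75,21,0],
    [-300,350,-75,28,0],
    [-300,350,-75,35,0],
    [-300,350,-75,35,0],
    [-300,350,-75,35,0],
    [-300,350,-75,35,0],
    [-300,350,-75,35,0],
    [-300,350,-75,35,0],
    [-300,350,-75,35,0],
    [-300,350,-75,35,0]
  ]
}}

```text
t: 1.2
eef_pos: [0.4511, 0.2439, 0.3295]
tool_rot: [0.001, 0.949, 0.315, 0.001]
contact_force: [-0.7, -0.3, -0.0]
gripper_width: 0.998
```

```bash
cat >> h.py <<'E'
from scipy.spatial.transform import Rotation as Ro
def tool():
    o=bot.get_obs(); q=o["tool_rot"]; return np.array(o["eef_pos"]),Ro.from_quat([q[1],q[2],q[3],q[0]]).as_matrix()
def shift(target_mm,yaw_deg=None):
    """tool shift mm for target TCP world mm; spin for tool x yaw"""
    p,R=tool(); d=R.T@(np.array(target_mm)-p*1000)
    y=np.degrees(np.arctan2(R[1,0],R[0,0]))
    sp=None if yaw_deg is None else round((y-yaw_deg+180)%360-180,2)
    print("TCP",(p*1000).round(1),"yaw",round(y,2),"tiltz",R[:,2].round(4),"-> shift",d.round(1),"spin",sp)
E
python3 - <<'E'
from h import *
shift([580,-130,330],10)
E
```

```text
TCP [451.1 243.9 329.5] yaw 36.76 tiltz [ 2.7e-03 -9.0e-04 -1.0e+00] -> shift [-1.205e+02  3.766e+02  2.000e-01] spin 26.76
```

>>> {"method": "step_arm", "body": {
  "targets": [
    [-30,94,0,7,0],
    [-60,188,0,14,0],
    [-90,280,0,21,0],
    [-120,377,0,27,0],
    [-120,377,0,27,0],
    [-120,377,0,27,0],
    [-120,377,0,27,0],
    [-120,377,0,27,0],
    [-120,377,0,27,0],
    [-120,377,0,27,0],
    [-120,377,0,27,0],
    [-120,377,0,27,0],
    [-120,377,0,27,0],
    [-120,377,0,27,0],
    [-120,377,0,27,0]
  ]
}}

```text
t: 2.45
eef_pos: [0.5804, -0.1198, 0.3282]
tool_rot: [-0.0, 0.996, 0.091, -0.0]
contact_force: [-0.3, -0.3, 0.9]
gripper_width: 1.0
```

```bash
cat > meas.py <<'E'
from h import *
import sys
n=sys.argv[1]
c=bot.read_camera("wrist"); P=cloud(c); im=c["frame"]; z=P[...,2]
cv2.imwrite(f"pics/w{n}.png",im[:,:,::-1])
np.savez(f"/tmp/w{n}.npz",**{k:np.array(v) for k,v in c.items()})
lo=P[...,0]>0.2
for a,b in ((.144,.165),(.064,.085),(.138,.165)):
    k,l,s,ct=cv2.connectedComponentsWithStats(((z>a)&(z<b)).astype(np.uint8))
    for i in range(1,k):
        if s[i,4]>300:
            m=l==i; print(a,s[i],rect(P[m]),im[m].mean(0).round(),np.nanmedian(z[m]).round(4))
shift([0,0,0])
E
python3 meas.py 1
```

```text
0.144 [ 234  140   54   74 1907] [[560.7, -114.2], [44.2, 60.6], 8.8] [187. 185. 169.] 0.1554
0.144 [ 236  221   51   66 1833] [[573.5, -184.8], [44.1, 60.9], 11.4] [76. 73. 72.] 0.1553
0.064 [ 292  167   38   51 1052] [[614.7, -140.9], [39.5, 54.5], 11.0] [123.  54.  49.] 0.0754
0.064 [  0 194  39  42 592] [[295.2, -217.7], [28.1, 55.5], 52.0] [105.  61.  37.] 0.075
0.138 [ 234  140   54   74 2133] [[560.7, -114.2], [44.2, 60.6], 8.8] [178. 177. 161.] 0.1553
0.138 [ 236  219   51   68 2141] [[573.5, -184.8], [44.1, 60.9], 11.4] [73. 70. 69.] 0.1549
TCP [ 580.4 -120.1  328.3] yaw 10.45 tiltz [ 1.e-04  8.e-04 -1.e+00] -> shift [-549.1 -223.   328.4] spin None
```

View pics/w1.png

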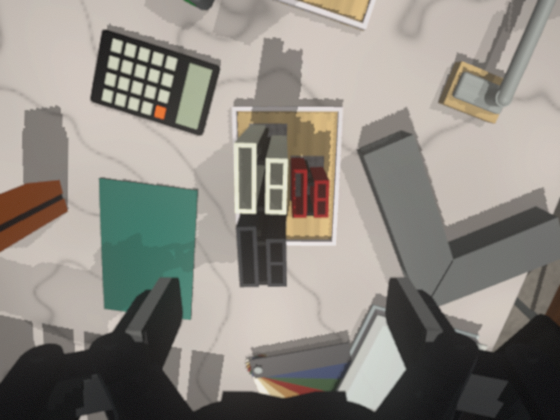

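Wrist view 1: white at (259,178), anthracite at (262,255), red at (310,190), mat at (148,250), orange at the left edge (30,215). The three samples agree with one tray pose: yaw about 10.3°, origin (601.5,-143.2) mm. I'll take anthracite first.

Run:
```python
from h import *
shift([573.5,-184.8,200],11.4)
d=np.load("/tmp/w1.npz"); c={k:d[k] for k in d}
im=c["frame"]; hsv=cv2.cvtColor(im,cv2.COLOR_RGB2HSV).astype(int); h,s,v=[hsv[...,i] for i in range(3)]
m=((h>75)&(h<100)&(s>110)).astype(np.uint8); k,l,st,_=cv2.connectedComponentsWithStats(m)
i=1+st[1:,4].argmax(); print(st[i],rect(onplane(c,np.argwhere(l==i)[:,::-1],.003)))
cr=cv2.resize(im[90:300,200:370],None,fx=2.8,fy=2.8,interpolation=cv2.INTER_CUBIC); cv2.imwrite("pics/w1c.png",cr[:,:,::-1])
```

```text
TCP [ 580.4 -120.1  328.3] yaw 10.45 tiltz [ 1.e-04  8.e-04 -1.e+00] -> shift [-18.6  62.5 128.3] spin -0.95
[ 103  196   83  100 4333] [[403.8, -275.3], [148.8, 102.9], 62.0]
```

View pics/w1c.png

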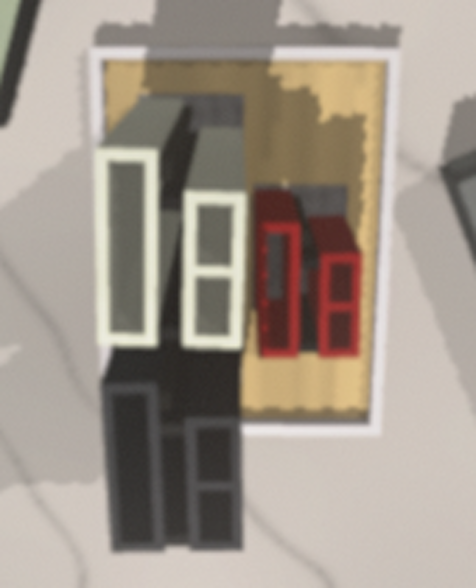

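>>> {"method": "step_arm", "body": {
  "targets": [
    [-10,30,30,-1,0],
    [-19,62,60,-1,0],
    [-19,62,95,-1,0],
    [-19,62,128,-1,0],
    [-19,62,128,-1,0],
    [-19,62,128,-1,0],
    [-19,62,128,-1,0],
    [-19,62,128,-1,0],
    [-19,62,128,-1,0],
    [-19,62,128,-1,0]
  ]
}}

```text
t: 3.33
eef_pos: [0.5738, -0.186, 0.202]
tool_rot: [0.0, 0.995, 0.099, 0.001]
contact_force: [0.1, -0.8, -0.2]
gripper_width: 1.001
```

```bash
python3 - <<'E'
from h import *
shift([573.5,-184.8,200],11.4)
print(bot.get_obs()["joint_vel"].round(4))
E
python3 meas.py 2
```

```text
TCP [ 573.8 -186.   202. ] yaw 11.35 tiltz [ 2.9e-03 -1.0e-04 -1.0e+00] -> shift [-0.1 -1.2  2. ] spin -0.05
[ 0.0033  0.0079 -0.0036  0.0097 -0.0023 -0.0014  0.0014]
0.144 [ 235   35  102  141 6272] [[560.9, -114.4], [44.2, 60.2], 8.8] [155. 154. 140.] 0.1556
0.144 [ 236  191   90  115 5523] [[573.7, -185.5], [44.3, 61.7], 11.4] [76. 74. 73.] 0.1554
0.064 [ 320  116   63   79 2322] [[614.6, -141.2], [40.6, 53.8], 10.9] [135.  58.  54.] 0.0753
0.138 [ 235   35  102  141 6769] [[560.9, -114.4], [44.2, 60.2], 8.8] [152. 151. 137.] 0.1555
0.138 [ 236  188   90  118 6347] [[573.7, -185.4], [44.3, 61.7], 11.5] [73. 71. 70.] 0.1552
TCP [ 573.6 -186.   201.6] yaw 11.34 tiltz [ 2.2e-03 -1.0e-04 -1.0e+00] -> shift [-526.2 -295.2  200.3] spin None
```

View pics/w2.png

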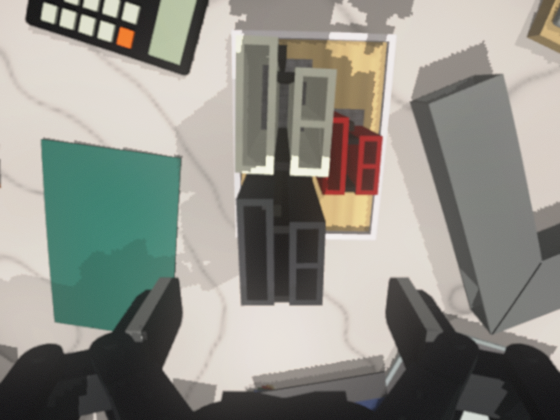

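The jaws straddle anthracite, whose top is at (281,250). I'll go down and grip.

>>> {"method": "step_arm", "body": {
  "targets": [
    [0,-1,20,0,0],
    [0,-1,40,0,0],
    [0,-1,52,0,0],
    [0,-1,59,0,0],
    [0,-1,59,0,0],
    [0,-1,59,0,0],
    [0,-1,59,0,0],
    [0,-1,59,0,0],
    [0,-1,59,0,0]
  ]
}}

```text
t: 4.13
eef_pos: [0.5731, -0.1853, 0.1421]
tool_rot: [0.0, 0.995, 0.098, 0.001]
contact_force: [-0.2, -0.3, -0.1]
gripper_width: 1.003
```

Run:
```python
from h import *
shift([573.5,-185.2,143],11.4)
d=np.load("/tmp/w2.npz"); c={k:d[k] for k in d}
print("mat",(onplane(c,[(43,140),(181,157),(55,322)],.003)*1000).round(1))
d=np.load("/tmp/w1.npz"); c={k:d[k] for k in d}
print("mat",(onplane(c,[(99,178),(197,189),(190,318),(104,309)],.003)*1000).round(1))
```

```text
TCP [ 573.1 -185.3  142.1] yaw 11.3 tiltz [ 1.4e-03 -2.0e-04 -1.0e+00] -> shift [ 0.4 -0.  -0.9] spin -0.1
mat [[ 354.3 -190.2    3. ]
 [ 481.1 -181.8    3. ]
 [ 363.1 -388.     3. ]]
mat [[ 352.7 -189.8    3. ]
 [ 480.1 -181.4    3. ]
 [ 490.3 -378.7    3. ]
 [ 362.7 -389.1    3. ]]
```

>>> {"method": "step_arm", "body": {
  "newtons": 60,
  "targets": [
    [0,0,0,0,1],
    [0,0,0,0,1],
    [0,0,0,0,1],
    [0,0,0,0,1],
    [0,0,0,0,1],
    [0,0,0,0,1],
    [0,0,0,0,1],
    [0,0,0,0,1],
    [0,0,0,0,1],
    [0,0,0,0,1]
  ]
}}

```text
t: 4.97
eef_pos: [0.5729, -0.1852, 0.1416]
tool_rot: [0.0, 0.995, 0.098, 0.0]
contact_force: [-0.5, 0.3, 5.0]
gripper_width: 0.508
```

Run:
```python
from h import *
shift([425,-336,200],11.3)
```

```text
TCP [ 572.9 -185.2  141.6] yaw 11.3 tiltz [ 5.e-04 -1.e-04 -1.e+00] -> shift [-174.5  118.9  -58.5] spin 0.0
```

Gripped at an opening of about 43 mm. I'll lift and carry it to the mat.

>>> {"method": "step_arm", "body": {
  "targets": [
    [0,0,-8,0,1],
    [0,0,-20,0,1],
    [0,0,-35,0,1],
    [0,0,-50,0,1],
    [0,0,-60,0,1],
    [-15,4,-60,0,1],
    [-35,16,-60,0,1],
    [-55,32,-60,0,1],
    [-75,48,-60,0,1],
    [-95,64,-60,0,1],
    [-115,80,-60,0,1],
    [-135,94,-60,0,1],
    [-153,106,-60,0,1],
    [-166,114,-60,0,1],
    [-174,119,-60,0,1],
    [-174,119,-60,0,1],
    [-174,119,-60,0,1],
    [-174,119,-60,0,1],
    [-174,119,-60,0,1]
  ]
}}

```text
t: 6.55
eef_pos: [0.4266, -0.3348, 0.2012]
tool_rot: [-0.0, 0.995, 0.1, 0.0]
contact_force: [-0.1, -0.1, -2.8]
gripper_width: 0.506
```

Run:
```python
from h import *
shift([425,-336,140],11.3)
print(bot.get_obs()["contact_force"],bot.get_obs()["gripper_width"])
c=bot.read_camera("wrist"); cv2.imwrite("pics/w3.png",c["frame"][:,:,::-1])
```

```text
TCP [ 426.6 -334.8  201.2] yaw 11.44 tiltz [ 2.e-04  5.e-04 -1.e+00] -> shift [-1.8  0.9 61.2] spin 0.14
[-0.11687977 -0.05643771 -2.82912303] 0.5064976892254716
```

View pics/w3.png

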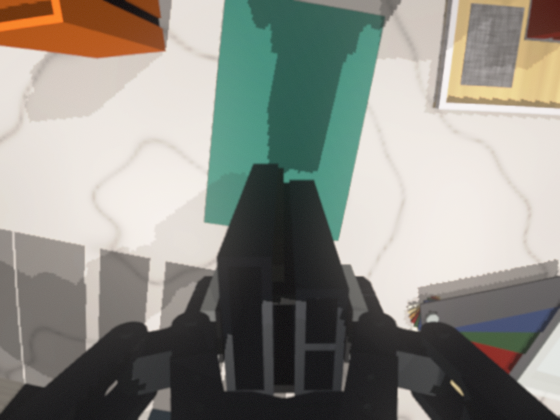

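It's held and over the mat, with the mat's end edge at (270,230). I'll lower it slowly.

>>> {"method": "step_arm", "body": {
  "targets": [
    [-1,1,15,0,1],
    [-2,1,30,0,1],
    [-2,1,42,0,1],
    [-2,1,50,0,1],
    [-2,1,56,0,1],
    [-2,1,59,0,1],
    [-2,1,60,0,1],
    [-2,1,61,0,1],
    [-2,1,61,0,1],
    [-2,1,61,0,1],
    [-2,1,61,0,1]
  ]
}}

```text
t: 7.52
eef_pos: [0.4238, -0.3375, 0.1407]
tool_rot: [0.0, 0.995, 0.098, 0.0]
contact_force: [-0.2, -0.4, -2.9]
gripper_width: 0.505
```

>>> {"method": "step_arm", "body": {
  "targets": [
    [0,0,0.5,0,1],
    [0,0,1,0,1],
    [0,0,1,0,1],
    [0,0,1,0,1]
  ]
}}

```text
t: 7.85
eef_pos: [0.4236, -0.3373, 0.1393]
tool_rot: [-0.0, 0.995, 0.098, -0.0]
contact_force: [0.2, 0.5, -3.2]
gripper_width: 0.505
```

>>> {"method": "step_arm", "body": {
  "targets": [
    [0,0,0.5,0,1],
    [0,0,1,0,1],
    [0,0,1,0,1],
    [0,0,1,0,1],
    [0,0,1,0,1]
  ]
}}

```text
t: 8.27
eef_pos: [0.4237, -0.3374, 0.1386]
tool_rot: [0.0, 0.995, 0.098, 0.0]
contact_force: [-2.1, 1.0, 2.5]
gripper_width: 0.504
```

Contact: the vertical force went from -3 to +2.5 N. I'll open and rise.

>>> {"method": "step_arm", "body": {
  "targets": [
    [0,0,0,0,0.4],
    [0,0,0,0,0.3],
    [0,0,0,0,0.1],
    [0,0,0,0,0],
    [0,0,0,0,0],
    [0,0,0,0,0],
    [0,0,0,0,0],
    [0,0,-10,0,0],
    [0,0,-25,0,0],
    [0,0,-50,0,0],
    [0,0,-80,0,0],
    [0,0,-110,0,0],
    [0,0,-110,0,0],
    [0,0,-110,0,0],
    [0,0,-110,0,0],
    [0,0,-110,0,0]
  ]
}}

```text
t: 9.6
eef_pos: [0.423, -0.3367, 0.2474]
tool_rot: [-0.001, 0.995, 0.099, -0.001]
contact_force: [0.9, 0.6, -0.3]
gripper_width: 0.999
```

```bash
python3 meas.py 4
python3 - <<'E'
from h import *
shift([560.9,-114.4,240],8.8)
E
```

```text
0.144 [  12    0  109   47 2408] [[276.9, -241.5], [61.7, 24.1], 15.0] [187.  93.  33.] 0.1494
0.144 [ 249  175   71   92 3154] [[424.7, -337.6], [44.2, 60.9], 11.4] [63. 64. 63.] 0.1525
0.064 [ 79   0  85  56 681] [[285.6, -246.5], [69.6, 29.7], 44.9] [118.  60.  26.] 0.0747
0.064 [539   0  21  36 606] [[603.1, -157.9], [18.0, 26.6], 16.8] [89. 26. 23.] 0.071
0.138 [  12    0  112   48 3066] [[276.7, -241.0], [61.7, 25.1], 15.0] [174.  86.  30.] 0.149
0.138 [ 249  173   71   94 3649] [[424.7, -337.6], [44.2, 60.9], 11.4] [60. 61. 60.] 0.1523
TCP [ 423.  -336.7  247.2] yaw 11.31 tiltz [-0.002  0.001 -1.   ] -> shift [-348.3 -412.8  248.4] spin None
TCP [ 423.  -336.7  247.2] yaw 11.31 tiltz [-0.002  0.001 -1.   ] -> shift [ 178.8 -191.     7.2] spin 2.51
```

View pics/w4.png

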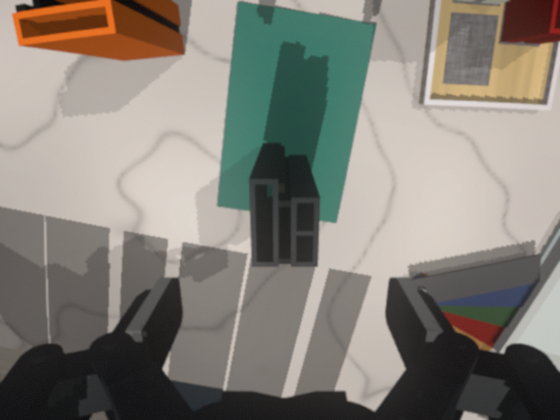

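Anthracite stands upright on the mat, with its top at (285,220) in the picture. White is next.

>>> {"method": "step_arm", "body": {
  "targets": [
    [25,-27,2,2.5,0],
    [55,-58,5,2.5,0],
    [85,-90,7,2.5,0],
    [115,-122,7,2.5,0],
    [140,-150,7,2.5,0],
    [162,-174,7,2.5,0],
    [179,-191,7,2.5,0],
    [179,-191,7,2.5,0],
    [179,-191,7,2.5,0],
    [179,-191,7,2.5,0],
    [179,-191,7,2.5,0],
    [179,-191,7,2.5,0],
    [179,-191,7,2.5,0]
  ]
}}

```text
t: 10.73
eef_pos: [0.5611, -0.1161, 0.2413]
tool_rot: [-0.0, 0.997, 0.076, -0.0]
contact_force: [-0.2, 0.0, 0.4]
gripper_width: 1.001
```

```bash
python3 meas.py 5
python3 - <<'E'
from h import *
shift([560.9,-114.4,142],8.8)
E
```

```text
0.144 [ 244  172   75   97 3668] [[560.8, -114.1], [44.3, 60.5], 8.9] [186. 185. 170.] 0.1554
0.064 [ 317  195   47   64 1713] [[615.3, -141.2], [39.7, 54.7], 9.6] [127.  61.  57.] 0.0753
0.138 [ 244  170   75   99 4191] [[560.8, -114.1], [44.3, 60.5], 8.9] [177. 175. 161.] 0.1552
TCP [ 561.2 -115.8  241.3] yaw 8.71 tiltz [ 0.  0. -1.] -> shift [-537.2 -199.5  241.3] spin None
TCP [ 561.2 -115.8  241.3] yaw 8.71 tiltz [ 0.  0. -1.] -> shift [-0.1 -1.5 99.3] spin -0.09
```

View pics/w5.png

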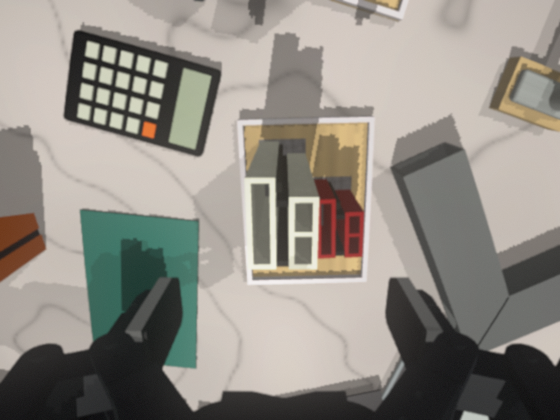

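White's top is at (281,222), centred between the jaws, with red at (340,228). I'll go down and grip.

>>> {"method": "step_arm", "body": {
  "newtons": 60,
  "targets": [
    [0,-1,20,0,0],
    [0,-2,45,0,0],
    [0,-2,70,0,0],
    [0,-2,88,0,0],
    [0,-2,96,0,0],
    [0,-2,99,0,0],
    [0,-2,99,0,0],
    [0,-2,99,0,0],
    [0,-2,99,0,0],
    [0,-2,99,0,0],
    [0,-2,99,0,1],
    [0,-2,99,0,1],
    [0,-2,99,0,1],
    [0,-2,99,0,1],
    [0,-2,99,0,1],
    [0,-2,99,0,1],
    [0,-2,99,0,1],
    [0,-2,99,0,1],
    [0,-2,99,0,1],
    [0,-2,99,0,1]
  ]
}}

```text
t: 12.45
eef_pos: [0.5613, -0.113, 0.1426]
tool_rot: [-0.0, 0.997, 0.077, -0.0]
contact_force: [-2.6, -0.1, 4.4]
gripper_width: 0.506
```

Run:
```python
from h import *
shift([425,-234,200],8.8)
```

```text
TCP [ 561.3 -113.   142.6] yaw 8.8 tiltz [-1.e-04  3.e-04 -1.e+00] -> shift [-153.2   98.7  -57.4] spin 0.0
```

>>> {"method": "step_arm", "body": {
  "targets": [
    [0,0,-8,0,1],
    [0,0,-20,0,1],
    [0,0,-35,0,1],
    [0,0,-50,0,1],
    [0,0,-60,0,1],
    [-15,0,-60,0,1],
    [-35,10,-60,0,1],
    [-55,26,-60,0,1],
    [-75,42,-60,0,1],
    [-95,58,-60,0,1],
    [-115,72,-60,0,1],
    [-132,84,-60,0,1],
    [-145,93,-60,0,1],
    [-153,99,-60,0,1],
    [-153,99,-60,0,1],
    [-153,99,-60,0,1],
    [-153,99,-60,0,1],
    [-153,99,-60,0,1]
  ]
}}

```text
t: 13.95
eef_pos: [0.4264, -0.2332, 0.2023]
tool_rot: [-0.0, 0.997, 0.078, 0.0]
contact_force: [-0.0, -0.2, -2.3]
gripper_width: 0.51
```

Run:
```python
from h import *
shift([425,-234,139.6],8.8)
print(bot.get_obs()["contact_force"],bot.get_obs()["gripper_width"])
c=bot.read_camera("wrist"); cv2.imwrite("pics/w6.png",c["frame"][:,:,::-1])
```

```text
TCP [ 426.4 -233.2  202.3] yaw 8.93 tiltz [ 2.e-04  0.e+00 -1.e+00] -> shift [-1.5  0.5 62.7] spin 0.13
[-0.0297475  -0.18709316 -2.30185493] 0.5104970243493644
```

View pics/w6.png

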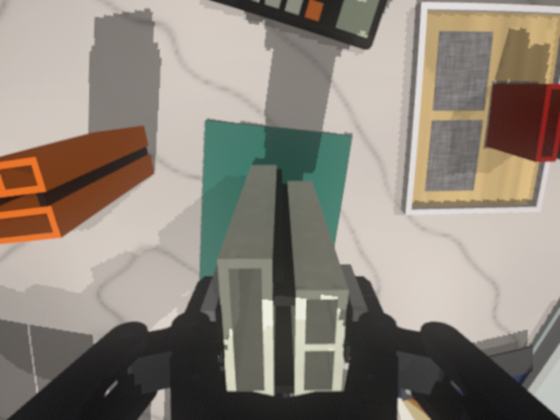

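White is held over the mat, and the two front bays at (463,70) and (453,155) are empty. I'll lower it.

>>> {"method": "step_arm", "body": {
  "targets": [
    [-1,0,15,0,1],
    [-1,0,30,0,1],
    [-1,0,42,0,1],
    [-1,0,50,0,1],
    [-1,0,56,0,1],
    [-1,0,59,0,1],
    [-1,0,61,0,1],
    [-1,0,61,0,1],
    [-1,0,61,0,1],
    [-1,0,61,0,1]
  ]
}}

```text
t: 14.83
eef_pos: [0.4247, -0.2345, 0.1417]
tool_rot: [0.0, 0.997, 0.077, 0.0]
contact_force: [0.2, 0.9, -3.2]
gripper_width: 0.506
```

>>> {"method": "step_arm", "body": {
  "targets": [
    [0,0,0.5,0,1],
    [0,0,1,0,1],
    [0,0,1,0,1],
    [0,0,1,0,1]
  ]
}}

```text
t: 15.17
eef_pos: [0.4244, -0.2343, 0.1404]
tool_rot: [-0.0, 0.997, 0.077, 0.0]
contact_force: [-0.4, 0.4, -3.0]
gripper_width: 0.508
```

>>> {"method": "step_arm", "body": {
  "targets": [
    [0,0,0.5,0,1],
    [0,0,1,0,1],
    [0,0,1,0,1],
    [0,0,1,0,1]
  ]
}}

```text
t: 15.5
eef_pos: [0.4244, -0.2345, 0.1396]
tool_rot: [-0.0, 0.997, 0.077, 0.0]
contact_force: [-1.3, 0.9, 4.2]
gripper_width: 0.505
```

>>> {"method": "step_arm", "body": {
  "targets": [
    [0,0,0,0,0.4],
    [0,0,0,0,0.3],
    [0,0,0,0,0.1],
    [0,0,0,0,0],
    [0,0,0,0,0],
    [0,0,0,0,0],
    [0,0,0,0,0],
    [0,0,-10,0,0],
    [0,0,-25,0,0],
    [0,0,-50,0,0],
    [0,0,-80,0,0],
    [0,0,-110,0,0],
    [0,0,-110,0,0],
    [0,0,-110,0,0],
    [0,0,-110,0,0],
    [0,0,-110,0,0]
  ]
}}

```text
t: 16.83
eef_pos: [0.4236, -0.234, 0.2485]
tool_rot: [-0.0, 0.997, 0.077, -0.001]
contact_force: [0.1, -0.1, -0.8]
gripper_width: 1.0
```

```bash
python3 meas.py 7
python3 - <<'E'
from h import *
shift([614.8,-141,240],10.5)
E
```

```text
0.144 [  14  142   96   78 3358] [[274.5, -231.3], [62.3, 44.5], 15.7] [182.  96.  48.] 0.1495
0.144 [ 247  176   71   91 3120] [[424.2, -235.8], [44.2, 60.6], 8.8] [186. 187. 171.] 0.1525
0.144 [ 229  310   65   74 2604] [[424.9, -337.5], [44.1, 61.9], 11.3] [57. 56. 56.] 0.1522
0.064 [ 496   83   60   67 3056] [[614.4, -141.4], [42.9, 54.2], 11.5] [100.  41.  38.] 0.0741
0.064 [ 80 128  71  56 642] [[287.9, -215.5], [32.3, 65.1], 62.3] [109.  64.  41.] 0.0749
0.064 [240 262  50  24 479] [[419.5, -315.8], [12.5, 44.7], 75.6] [50. 53. 49.] 0.0765
0.138 [  14  140  100   80 4314] [[274.4, -231.3], [62.0, 44.8], 15.2] [167.  89.  46.] 0.149
0.138 [ 247  173   71   94 3579] [[424.2, -235.8], [44.2, 60.7], 8.8] [176. 176. 161.] 0.1523
0.138 [ 229  306   65   78 3260] [[424.8, -337.4], [44.1, 62.0], 11.6] [53. 53. 53.] 0.1516
TCP [ 423.6 -234.   248.3] yaw 8.81 tiltz [-2.1e-03  4.0e-04 -1.0e+00] -> shift [-382.3 -295.9  249.3] spin None
TCP [ 423.6 -234.   248.3] yaw 8.81 tiltz [-2.1e-03  4.0e-04 -1.0e+00] -> shift [203.2 -62.6   8. ] spin -1.69
```

View pics/w7.png

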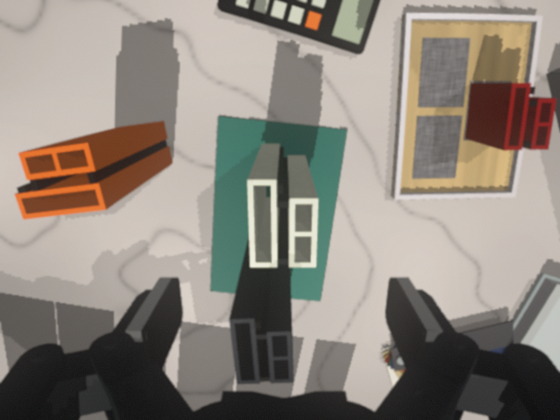

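Both stand upright on the mat, white at (283,220) and anthracite at (262,350). Next I'll go above red.

>>> {"method": "step_arm", "body": {
  "targets": [
    [30,-9,4,-1.5,0],
    [65,-20,8,-1.5,0],
    [100,-31,10,-1.5,0],
    [135,-42,10,-1.5,0],
    [168,-52,20,-1.5,0],
    [190,-59,35,-1.5,0],
    [203,-63,50,-1.5,0],
    [203,-63,68,-1.5,0],
    [203,-63,68,-1.5,0],
    [203,-63,68,-1.5,0],
    [203,-63,68,-1.5,0],
    [203,-63,68,-1.5,0],
    [203,-63,68,-1.5,0]
  ]
}}

```text
t: 17.97
eef_pos: [0.6155, -0.1416, 0.1825]
tool_rot: [0.0, 0.996, 0.089, 0.001]
contact_force: [0.1, 0.2, -0.4]
gripper_width: 1.001
```

```bash
python3 meas.py 8
python3 - <<'E'
from h import *
shift([614.8,-141,62],10.5)
E
```

```text
0.064 [ 249  172   62   81 2685] [[614.5, -141.2], [40.1, 54.8], 11.1] [129.  53.  49.] 0.0754
0.064 [   0  245   54   86 1749] [[439.0, -228.5], [25.0, 67.9], 38.7] [88. 88. 80.] 0.074
TCP [ 615.5 -141.5  182.4] yaw 10.26 tiltz [ 1.6e-03  1.0e-04 -1.0e+00] -> shift [-580.7 -248.9  181.4] spin None
TCP [ 615.5 -141.5  182.4] yaw 10.26 tiltz [ 1.6e-03  1.0e-04 -1.0e+00] -> shift [ -0.8  -0.6 120.4] spin -0.24
```

View pics/w8.png

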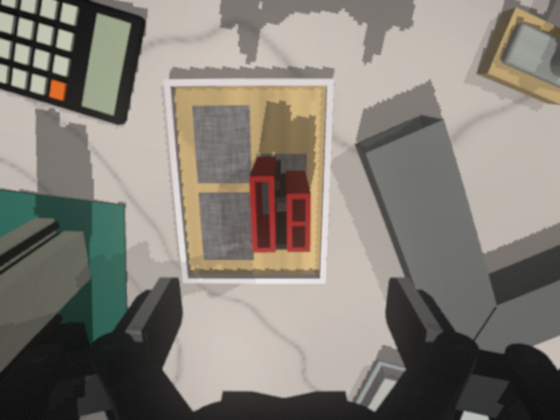

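Run:
```python
from h import *
d=np.load("/tmp/w8.npz"); c={k:d[k] for k in d}
P=cloud(c); p,R=tool()
Q=(P.reshape(-1,3)-p)@R*1000
k=(np.abs(Q[:,1])<50)&(np.abs(Q[:,0])<110)&(P.reshape(-1,3)[:,2]>.02)&(Q[:,2]>40)
for a in range(-110,110,10):
    m=k&(Q[:,0]>=a)&(Q[:,0]<a+10)
    if m.sum()>5: print(a,m.sum(),(P.reshape(-1,3)[m,2].max()*1000).round())
co=onplane(c,[(166,82),(333,80),(326,280),(187,280)],.014)*1000; print(co.round(1),co.mean(0).round(1))
```

```text
-30 168 77.0
-20 1192 78.0
-10 1126 78.0
0 1016 77.0
10 1062 78.0
60 406 46.0
70 833 46.0
80 1289 46.0
90 1609 46.0
100 1616 46.0
[[ 512.9  -72.6   14. ]
 [ 638.1  -48.8   14. ]
 [ 669.8 -217.4   14. ]
 [ 545.6 -240.3   14. ]] [ 591.6 -144.8   14. ]
```

The grey V piece (46 mm high) begins about 60 mm off to the +x side, so I'll go down with partly closed jaws.

>>> {"method": "step_arm", "body": {
  "newtons": 40,
  "targets": [
    [0,0,15,-0.8,0.25],
    [-1,-0.5,35,-0.8,0.25],
    [-1,-0.5,55,-0.8,0.25],
    [-1,-0.5,70,-0.8,0.25],
    [-1,-0.5,70,-0.8,0.25],
    [-1,-0.5,85,-0.8,0.25],
    [-1,-0.5,100,-0.8,0.25],
    [-1,-0.5,112,-0.8,0.25],
    [-1,-0.5,117,-0.8,0.25],
    [-1,-0.5,117,-0.8,0.25],
    [-1,-0.5,117,-0.8,0.25],
    [-1,-0.5,117,-0.8,0.25],
    [-1,-0.5,117,-0.8,0.25]
  ]
}}

```text
t: 19.1
eef_pos: [0.6148, -0.1409, 0.0653]
tool_rot: [0.0, 0.995, 0.097, 0.001]
contact_force: [0.7, -0.5, 0.1]
gripper_width: 0.754
```

>>> {"method": "step_arm", "body": {
  "newtons": 40,
  "targets": [
    [0,0,0,0,1],
    [0,0,0,0,1],
    [0,0,0,0,1],
    [0,0,0,0,1],
    [0,0,0,0,1],
    [0,0,0,0,1],
    [0,0,0,0,1]
  ]
}}

```text
t: 19.68
eef_pos: [0.6146, -0.1408, 0.0648]
tool_rot: [0.0, 0.995, 0.097, 0.0]
contact_force: [-1.4, 0.3, 5.0]
gripper_width: 0.461
```

Run:
```python
from h import *
shift([0,0,0])
c=bot.read_camera("top"); im=c["frame"]
P=(c,)
# cream rectangle
hsv=cv2.cvtColor(im,cv2.COLOR_RGB2HSV).astype(int); h,s,v=[hsv[...,i] for i in range(3)]
m=((h<22)&(s>110)&(v>90)).astype(np.uint8); m[:, :160]=0; m[:,245:]=0; m[:195]=0; m[275:]=0
cs,_=cv2.findContours(m,cv2.RETR_CCOMP,cv2.CHAIN_APPROX_NONE)
for q in sorted(cs,key=cv2.contourArea)[-2:]:
    uv=q.reshape(-1,2); print(len(uv),rect(onplane(c,uv,.004)),cv2.minAreaRect(uv.astype(np.float32)))
cr=cv2.resize(im[180:290,140:270],None,fx=5,fy=5,interpolation=cv2.INTER_CUBIC); cv2.imwrite("pics/t8.png",cr[:,:,::-1])
```

```text
TCP [ 614.6 -140.8   64.8] yaw 11.1 tiltz [ 8.e-04  1.e-04 -1.e+00] -> shift [-576.  -256.5   64.4] spin None
112 [[412.1, 258.2], [81.0, 67.3], 82.8] ((201.4053955078125, 233.06756591796875), (34.68818664550781, 28.605422973632812), 9.462322235107422)
206 [[412.0, 257.8], [127.2, 127.0], 83.0] ((201.44593811035156, 233.32431030273438), (54.25166702270508, 54.08726501464844), 9.462321281433105)
```

View pics/t8.png

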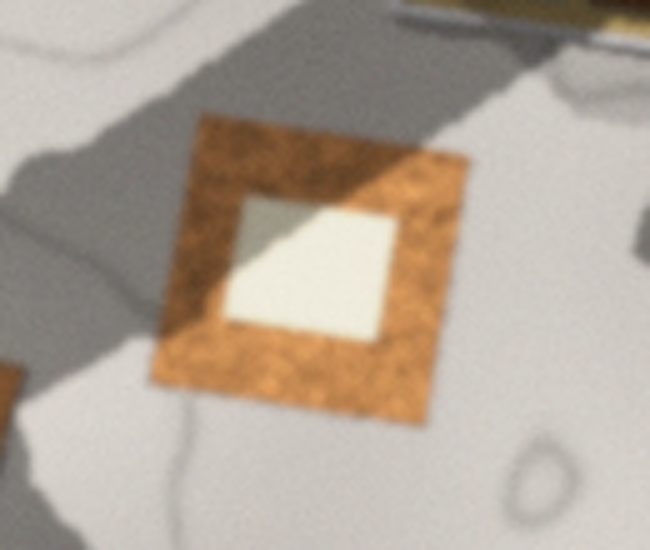

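The pad meant is at top (201,233) with the cream rectangle inside it, centre about (412,258) mm and yaw about -7°. Red is gripped at an opening of about 39 mm. I'll lift it high and carry it over.

>>> {"method": "step_arm", "body": {
  "targets": [
    [0,0,-8,0,1],
    [0,0,-25,0,1],
    [0,0,-50,0,1],
    [0,0,-80,0,1],
    [0,0,-110,0,1],
    [0,0,-140,0,1],
    [0,0,-170,0,1],
    [-20,0,-190,0,1],
    [-50,-10,-190,0,1],
    [-80,-30,-190,0,1],
    [-105,-55,-190,0,1],
    [-120,-85,-190,0,1],
    [-120,-115,-190,3,1],
    [-120,-145,-190,6,1],
    [-120,-175,-190,9,1],
    [-120,-205,-190,12,1],
    [-120,-235,-190,15,1],
    [-120,-265,-190,18,1],
    [-120,-290,-190,18,1],
    [-120,-310,-190,18,1]
  ]
}}

```text
t: 21.4
eef_pos: [0.4357, 0.1424, 0.2544]
tool_rot: [-0.0, 0.998, -0.059, -0.0]
contact_force: [1.3, -0.2, -1.3]
gripper_width: 0.462
```

Run:
```python
from h import *
shift([412,258,255],-7)
```

```text
TCP [435.7 142.4 254.4] yaw -6.81 tiltz [-4.e-04  4.e-04 -1.e+00] -> shift [ -37.3 -112.    -0.6] spin 0.19
```

>>> {"method": "step_arm", "body": {
  "targets": [
    [-8,-20,0,0,1],
    [-18,-50,0,0,1],
    [-28,-80,0,0,1],
    [-35,-102,15,0,1],
    [-37,-112,35,0,1],
    [-37,-112,60,0,1],
    [-37,-112,75,0,1],
    [-37,-112,75,0,1],
    [-37,-112,75,0,1],
    [-37,-112,75,0,1],
    [-37,-112,75,0,1],
    [-37,-112,75,0,1]
  ]
}}

```text
t: 22.4
eef_pos: [0.4141, 0.2563, 0.1804]
tool_rot: [-0.001, 0.998, -0.06, 0.001]
contact_force: [0.7, 0.5, -0.8]
gripper_width: 0.457
```

```bash
python3 meas.py 9;  python3 - <<'E'
from h import *
shift([412,258,62.8],-7)
E
```

```text
0.144 [234 213  50  27 828] [[408.5, 283.4], [3.8, 20.2], 73.6] [85. 50. 43.] 0.1556
0.144 [284 237  48  26 908] [[426.9, 269.3], [19.9, 3.1], 1.0] [77. 40. 35.] 0.1556
0.144 [244 271  19  65 615] [[401.0, 249.5], [33.3, 7.1], 83.1] [69. 19. 19.] 0.1564
0.144 [275 308  18  23 403] [[413.0, 238.0], [8.5, 8.2], 83.8] [38. 16. 16.] 0.1568
0.144 [ 526  320   34   97 2093] [[556.8, 175.0], [61.5, 17.7], 84.9] [106. 102. 102.] 0.1505
0.064 [ 461  255   53   99 1624] [[557.7, 168.2], [73.9, 22.4], 82.1] [92. 87. 85.] 0.0746
0.138 [ 234  209   98   54 2126] [[416.7, 275.2], [11.4, 41.4], 56.3] [82. 46. 40.] 0.1532
0.138 [244 271  19  65 734] [[401.0, 249.4], [33.4, 7.1], 83.1] [69. 19. 19.] 0.1542
0.138 [275 308  18  23 403] [[413.0, 238.0], [8.5, 8.2], 83.8] [38. 16. 16.] 0.1568
0.138 [ 520  313   40  104 2782] [[556.7, 175.0], [61.5, 17.9], 84.7] [101.  98.  98.] 0.1483
TCP [414.  256.3 180.3] yaw -6.91 tiltz [ 0.0013  0.0015 -1.    ] -> shift [-380.3  304.5  179.4] spin None
TCP [414.  256.3 180.3] yaw -6.91 tiltz [ 0.0013  0.0015 -1.    ] -> shift [ -2.3  -1.3 117.5] spin 0.09
```

View pics/w9.png

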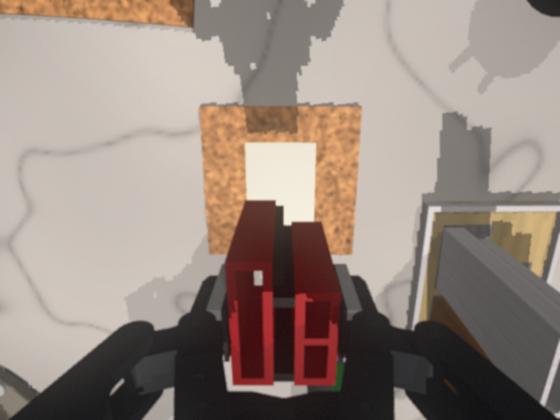

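Run:
```python
from h import *
d=np.load("/tmp/w9.npz"); c={k:d[k] for k in d}
a=onplane(c,[(201,104.5),(361,104.5),(353,255),(209,254.5)],.004)*1000; print(a.round(1),a.mean(0).round(1),np.linalg.norm(np.diff(a,axis=0),axis=1))
b=onplane(c,[(245,142),(317,142)],.004)*1000; print(b.round(1))
e=a[1]-a[0]; print(np.degrees(np.arctan2(e[1],e[0])))
print(bot.get_obs()["contact_force"])
```

```text
[[358.4 333.1   4. ]
 [484.9 317.9   4. ]
 [470.6 186.7   4. ]
 [340.8 202.8   4. ]] [413.7 260.1   4. ] [127.44968187 132.00420793 130.79029271]
[[388.8 299.2   4. ]
 [447.3 292.2   4. ]]
-6.842685865618673
[-0.62810339  0.49825176 -1.23910397]
```

Pad measured by wrist: centre (413.5,259.5), about 130 mm a side. Corners at (201,104), (361,104), (353,255), (209,254). I'll lower red.

>>> {"method": "step_arm", "body": {
  "targets": [
    [-1,-1,15,0,1],
    [-1,-3,35,0,1],
    [-1,-3,60,0,1],
    [-1,-3,80,0,1],
    [-1,-3,95,0,1],
    [-1,-3,105,0,1],
    [-1,-3,111,0,1],
    [-1,-3,114,0,1],
    [-1,-3,115,0,1],
    [-1,-3,115,0,1],
    [-1,-3,115,0,1],
    [-1,-3,115,0,1]
  ]
}}

```text
t: 23.45
eef_pos: [0.4132, 0.2595, 0.065]
tool_rot: [-0.001, 0.998, -0.06, 0.0]
contact_force: [0.3, -0.2, -0.9]
gripper_width: 0.462
```

>>> {"method": "step_arm", "body": {
  "targets": [
    [0,0,0.5,0,1],
    [0,0,1,0,1],
    [0,0,1,0,1],
    [0,0,1,0,1]
  ]
}}

```text
t: 23.78
eef_pos: [0.4128, 0.2591, 0.0634]
tool_rot: [-0.0, 0.998, -0.06, 0.0]
contact_force: [-0.3, 0.5, -0.7]
gripper_width: 0.466
```

>>> {"method": "step_arm", "body": {
  "targets": [
    [0,0,0.5,0,1],
    [0,0,1,0,1],
    [0,0,1,0,1],
    [0,0,1,0,1]
  ]
}}

```text
t: 24.12
eef_pos: [0.4129, 0.2592, 0.0628]
tool_rot: [-0.0, 0.998, -0.06, -0.0]
contact_force: [-1.3, -0.8, 7.0]
gripper_width: 0.465
```

Contact at +7 N. I'll release and rise.

>>> {"method": "step_arm", "body": {
  "targets": [
    [0,0,0,0,0.4],
    [0,0,0,0,0.3],
    [0,0,0,0,0.1],
    [0,0,0,0,0],
    [0,0,0,0,0],
    [0,0,0,0,0],
    [0,0,0,0,0],
    [0,0,-10,0,0],
    [0,0,-25,0,0],
    [0,0,-55,0,0],
    [0,0,-90,0,0],
    [0,0,-125,0,0],
    [0,0,-160,0,0],
    [0,0,-190,0,0],
    [0,0,-190,0,0],
    [0,0,-190,0,0],
    [0,0,-190,0,0]
  ]
}}

```text
t: 25.53
eef_pos: [0.4124, 0.2588, 0.2522]
tool_rot: [-0.0, 0.998, -0.06, -0.0]
contact_force: [0.1, 0.5, -0.5]
gripper_width: 1.003
```

```bash
python3 meas.py 10;  python3 - <<'E'
from h import *
d=np.load("/tmp/w10.npz"); c={k:d[k] for k in d}
np.set_printoptions(suppress=True)
shift([424.3,-235.6,250],8.8)
E
```

```text
0.144 [ 472  263   76   80 4298] [[571.2, 173.1], [62.0, 46.2], 85.3] [114. 110. 109.] 0.1536
0.064 [518   0  42  24 490] [[631.1, 375.8], [6.9, 39.1], 60.3] [31. 30. 28.] 0.0742
0.064 [ 260  154   48   64 1507] [[413.7, 259.0], [54.7, 40.0], 83.2] [121.  53.  47.] 0.0735
0.064 [431 223  38  82 909] [[555.1, 167.2], [76.1, 18.7], 80.8] [79. 74. 71.] 0.0745
0.138 [ 467  259   81   94 5167] [[570.6, 165.5], [77.1, 46.2], 85.3] [108. 104. 103.] 0.152
TCP [412.1 258.6 251.5] yaw -6.89 tiltz [-0.0014 -0.0011 -1.    ] -> shift [-377.8  305.9  252.4] spin None
TCP [412.1 258.6 251.5] yaw -6.89 tiltz [-0.0014 -0.0011 -1.    ] -> shift [ 71.4 489.2   2. ] spin -15.69
```

View pics/w10.png

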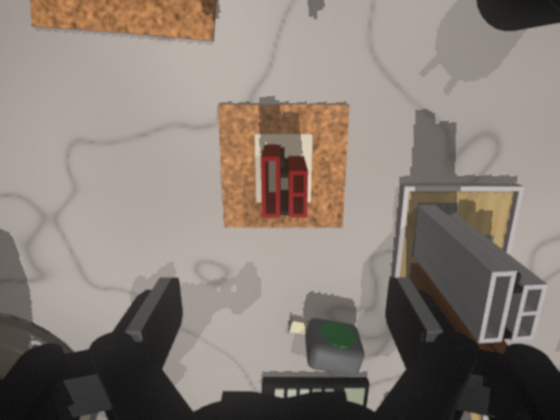

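Red is upright in the middle of the pad, at (284,185) in the picture, measured (413.7,259.0) with the pad at (413.5,259.5). Next I'll fetch white.

>>> {"method": "step_arm", "body": {
  "targets": [
    [15,25,0,-1,0],
    [35,55,0,-3,0],
    [55,90,0,-5,0],
    [68,125,0,-7,0],
    [74,160,0,-9,0],
    [76,195,0,-11,0],
    [76,230,0,-13,0],
    [76,265,0,-15,0],
    [75,300,0,-15.7,0],
    [74,335,0,-15.7,0],
    [73,370,0,-15.7,0],
    [72,405,0,-15.7,0],
    [71,440,0,-15.7,0],
    [71,470,0,-15.7,0],
    [71,489,0,-15.7,0],
    [71,489,0,-15.7,0],
    [71,489,0,-15.7,0],
    [71,489,0,-15.7,0],
    [71,489,0,-15.7,0]
  ]
}}

```text
t: 27.17
eef_pos: [0.4246, -0.2335, 0.2516]
tool_rot: [-0.0, 0.997, 0.078, -0.001]
contact_force: [0.3, 0.4, 0.5]
gripper_width: 0.999
```

```bash
python3 meas.py 11;  python3 - <<'E'
from h import *
shift([424.3,-235,139.5],8.8)
E
```

```text
0.144 [  17  141   94   77 3271] [[274.5, -231.2], [61.4, 44.5], 15.2] [182.  96.  47.] 0.1495
0.144 [ 246  175   70   91 3050] [[424.3, -235.8], [44.1, 60.9], 9.0] [186. 187. 171.] 0.1524
0.144 [ 228  309   64   72 2525] [[425.0, -337.3], [44.1, 61.2], 10.9] [56. 56. 56.] 0.1522
0.064 [ 79 128  72  56 634] [[287.9, -215.8], [32.4, 65.2], 61.9] [109.  64.  41.] 0.0752
0.064 [239 260  50  25 481] [[419.6, -316.1], [12.5, 45.3], 77.3] [54. 57. 52.] 0.0762
0.138 [  17  140   98   78 4196] [[274.6, -231.2], [61.6, 44.6], 15.2] [167.  89.  45.] 0.1491
0.138 [ 246  173   70   93 3503] [[424.3, -235.8], [44.1, 60.9], 9.0] [176. 176. 161.] 0.1523
0.138 [ 228  304   64   77 3158] [[424.8, -337.3], [44.2, 61.4], 11.4] [53. 53. 52.] 0.1515
TCP [ 424.8 -233.5  251.8] yaw 8.93 tiltz [-1.e-03  6.e-04 -1.e+00] -> shift [-383.1 -296.4  252.4] spin None
TCP [ 424.8 -233.5  251.8] yaw 8.93 tiltz [-1.e-03  6.e-04 -1.e+00] -> shift [ -0.6   1.5 112.3] spin 0.13
```

View pics/w11.png

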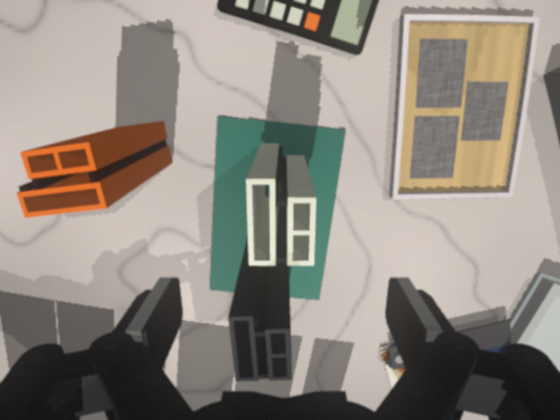

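White is at (281,220) and the three empty bays are clearly visible at (441,73), (436,147) and (484,111). I'll grip white and measure the bays.

>>> {"method": "step_arm", "body": {
  "newtons": 60,
  "targets": [
    [0,1,20,0,0],
    [0,1.5,45,0,0],
    [0,1.5,75,0,0],
    [0,1.5,97,0,0],
    [0,1.5,107,0,0],
    [0,1.5,112,0,0],
    [0,1.5,112,0,0],
    [0,1.5,112,0,0],
    [0,1.5,112,0,0],
    [0,1.5,112,0,0],
    [0,1.5,112,0,1],
    [0,1.5,112,0,1],
    [0,1.5,112,0,1],
    [0,1.5,112,0,1],
    [0,1.5,112,0,1],
    [0,1.5,112,0,1],
    [0,1.5,112,0,1],
    [0,1.5,112,0,1],
    [0,1.5,112,0,1],
    [0,1.5,112,0,1]
  ]
}}

```text
t: 28.88
eef_pos: [0.4248, -0.2365, 0.1407]
tool_rot: [-0.0, 0.997, 0.077, 0.0]
contact_force: [-2.1, 0.8, 5.5]
gripper_width: 0.507
```

Run:
```python
from h import *
shift([561.0,-113.4,205],10.3)
d=np.load("/tmp/w11.npz"); c={k:d[k] for k in d}
im=c["frame"]; hsv=cv2.cvtColor(im,cv2.COLOR_RGB2HSV).astype(int)
m=np.zeros(im.shape[:2],np.uint8); sub=(hsv[...,1]<60)&(hsv[...,2]<140)
m[25:192,408:522]=sub[25:192,408:522]
m=cv2.morphologyEx(m,cv2.MORPH_CLOSE,np.ones((5,5))); m=cv2.morphologyEx(m,cv2.MORPH_OPEN,np.ones((7,7)))
k,l,s,ct=cv2.connectedComponentsWithStats(m)
for i in range(1,k):
    print(s[i],ct[i].round(),rect(onplane(c,np.argwhere(l==i)[:,::-1],.0065)))
```

```text
TCP [ 424.8 -236.5  140.7] yaw 8.79 tiltz [ 1.e-04  3.e-04 -1.e+00] -> shift [ 153.4 -100.9  -64.2] spin -1.51
[ 417   39   49   68 3055] [441.  72.] [[560.5, -114.0], [45.1, 62.3], 10.5]
[ 462   82   45   58 2230] [484. 110.] [[614.0, -140.9], [40.9, 56.0], 10.0]
[ 411  117   47   61 2550] [434. 146.] [[573.4, -185.2], [44.5, 61.6], 10.2]
```

>>> {"method": "step_arm", "body": {
  "targets": [
    [0,0,-8,0,1],
    [0,0,-20,0,1],
    [0,0,-35,0,1],
    [0,0,-50,0,1],
    [0,0,-62,0,1],
    [12,-8,-64,0,1],
    [30,-20,-64,0,1],
    [50,-33,-64,0,1],
    [72,-47,-64,-0.5,1],
    [94,-61,-64,-1,1],
    [115,-75,-64,-1.5,1],
    [133,-87,-64,-1.5,1],
    [146,-95,-64,-1.5,1],
    [153,-99.5,-64,-1.5,1],
    [153,-99.5,-64,-1.5,1],
    [153,-99.5,-64,-1.5,1],
    [153,-99.5,-64,-1.5,1],
    [153,-99.5,-64,-1.5,1],
    [153,-99.5,-64,-1.5,1]
  ]
}}

```text
t: 30.47
eef_pos: [0.56, -0.1157, 0.2044]
tool_rot: [-0.0, 0.996, 0.089, -0.0]
contact_force: [-0.1, -0.9, -2.2]
gripper_width: 0.504
```

Run:
```python
from h import *
shift([561.0,-114.6,143.7],10.3)
print(bot.get_obs()["contact_force"],bot.get_obs()["gripper_width"])
c=bot.read_camera("wrist"); cv2.imwrite("pics/w12.png",c["frame"][:,:,::-1])
```

```text
TCP [ 560.  -115.7  204.4] yaw 10.2 tiltz [-2.e-04  0.e+00 -1.e+00] -> shift [ 1.1 -0.9 60.7] spin -0.1
[-0.13443777 -0.8880132  -2.18789244] 0.5043500184632561
```

View pics/w12.png

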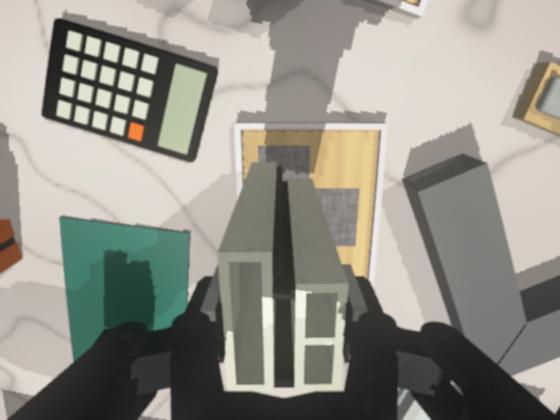

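White hangs upright above its bay, whose patch edge shows at (285,155). I'll lower it.

>>> {"method": "step_arm", "body": {
  "targets": [
    [0.5,-0.5,12,0,1],
    [0.5,-0.5,27,0,1],
    [0.5,-0.5,40,0,1],
    [0.5,-0.5,49,0,1],
    [0.5,-0.5,55,0,1],
    [0.5,-0.5,58,0,1],
    [0.5,-0.5,59,0,1],
    [0.5,-0.5,59,0,1],
    [0.5,-0.5,59,0,1],
    [0.5,-0.5,59,0,1],
    [0.5,-0.5,59,0,1]
  ]
}}

```text
t: 31.43
eef_pos: [0.5615, -0.1141, 0.1458]
tool_rot: [0.0, 0.996, 0.09, 0.0]
contact_force: [0.4, 0.1, -2.4]
gripper_width: 0.508
```

>>> {"method": "step_arm", "body": {
  "targets": [
    [0,0,0.5,0,1],
    [0,0,0.5,0,1],
    [0,0,0.5,0,1],
    [0,0,0.5,0,1]
  ]
}}

```text
t: 31.77
eef_pos: [0.5612, -0.114, 0.1448]
tool_rot: [-0.0, 0.996, 0.09, 0.0]
contact_force: [-0.7, -0.6, -3.6]
gripper_width: 0.509
```

>>> {"method": "step_arm", "body": {
  "targets": [
    [0,0,0.5,0,1],
    [0,0,1,0,1],
    [0,0,1,0,1],
    [0,0,1,0,1],
    [0,0,1,0,1]
  ]
}}

```text
t: 32.18
eef_pos: [0.5612, -0.114, 0.1438]
tool_rot: [0.0, 0.996, 0.09, 0.0]
contact_force: [0.5, -0.2, -2.9]
gripper_width: 0.509
```

>>> {"method": "step_arm", "body": {
  "targets": [
    [0,0,0.5,0,1],
    [0,0,0.7,0,1],
    [0,0,0.7,0,1],
    [0,0,0.7,0,1],
    [0,0,0.7,0,1]
  ]
}}

```text
t: 32.6
eef_pos: [0.5613, -0.1142, 0.1437]
tool_rot: [-0.0, 0.996, 0.09, 0.0]
contact_force: [-2.4, 0.9, 5.4]
gripper_width: 0.505
```

Contact at +5 N. I'll release and rise.

>>> {"method": "step_arm", "body": {
  "targets": [
    [0,0,0,0,0.4],
    [0,0,0,0,0.3],
    [0,0,0,0,0.1],
    [0,0,0,0,0],
    [0,0,0,0,0],
    [0,0,0,0,0],
    [0,0,0,0,0],
    [0,0,-10,0,0],
    [0,0,-25,0,0],
    [0,0,-50,0,0],
    [0,0,-80,0,0],
    [0,0,-105,0,0],
    [0,0,-105,0,0],
    [0,0,-105,0,0],
    [0,0,-105,0,0],
    [0,0,-105,0,0]
  ]
}}

```text
t: 33.93
eef_pos: [0.5605, -0.1137, 0.2473]
tool_rot: [-0.0, 0.996, 0.09, -0.001]
contact_force: [-1.0, 0.5, 0.5]
gripper_width: 0.997
```

```bash
python3 meas.py 13;  python3 - <<'E'
from h import *
shift([424.8,-337.4,250],11.3)
E
```

```text
0.144 [ 246  173   73   95 3533] [[560.9, -113.9], [44.2, 61.2], 10.4] [181. 179. 164.] 0.1554
0.138 [ 246  171   73   97 3991] [[560.9, -113.9], [44.2, 61.2], 10.4] [172. 171. 155.] 0.1552
TCP [ 560.5 -113.8  247.1] yaw 10.31 tiltz [-2.e-03  1.e-04 -1.e+00] -> shift [-530.6 -212.2  248.3] spin None
TCP [ 560.5 -113.8  247.1] yaw 10.31 tiltz [-2.e-03  1.e-04 -1.e+00] -> shift [-173.5  195.7   -2.6] spin -0.99
```

View pics/w13.png

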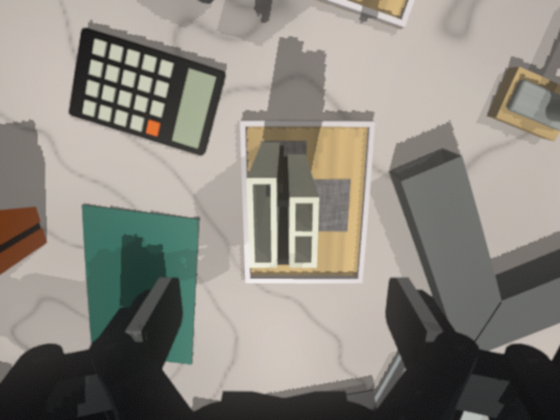

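White is upright in its bay at (282,222): measured (560.9,-113.9) at 10.4°, with the bay at (560.5,-114.0) and 10.3°. Next is anthracite.

>>> {"method": "step_arm", "body": {
  "targets": [
    [-25,28,0,-1,0],
    [-55,62,0,-1,0],
    [-85,96,0,-1,0],
    [-115,130,0,-1,0],
    [-140,158,0,-1,0],
    [-160,180,0,-1,0],
    [-173.5,195.5,0,-1,0],
    [-173.5,195.5,0,-1,0],
    [-173.5,195.5,0,-1,0],
    [-173.5,195.5,0,-1,0],
    [-173.5,195.5,0,-1,0],
    [-173.5,195.5,0,-1,0],
    [-173.5,195.5,0,-1,0]
  ]
}}

```text
t: 35.07
eef_pos: [0.4262, -0.3364, 0.2479]
tool_rot: [-0.0, 0.995, 0.1, -0.0]
contact_force: [-0.1, 0.3, -0.2]
gripper_width: 1.001
```

```bash
python3 meas.py 14;  python3 - <<'E'
from h import *
shift([424.8,-337.4,139.0],11.3)
E
```

```text
0.144 [   7    0  108   46 2375] [[276.8, -241.8], [61.7, 23.3], 15.4] [187.  93.  33.] 0.1495
0.144 [ 243  174   72   92 3137] [[424.6, -337.5], [44.1, 60.9], 11.4] [62. 63. 63.] 0.1525
0.064 [ 74   0  86  55 706] [[286.0, -246.4], [68.6, 29.9], 45.4] [118.  60.  25.] 0.0747
0.138 [   7    0  113   47 3022] [[276.8, -241.1], [61.9, 24.6], 15.4] [174.  86.  30.] 0.1491
0.138 [ 243  172   72   94 3619] [[424.6, -337.5], [44.1, 60.9], 11.4] [59. 60. 60.] 0.1523
TCP [ 426.1 -336.6  248. ] yaw 11.41 tiltz [-1.e-04  3.e-04 -1.e+00] -> shift [-351.1 -414.1  248.1] spin None
TCP [ 426.1 -336.6  248. ] yaw 11.41 tiltz [-1.e-04  3.e-04 -1.e+00] -> shift [ -1.5   0.6 109. ] spin 0.11
```

>>> {"method": "step_arm", "body": {
  "newtons": 60,
  "targets": [
    [-1,0,20,0,0],
    [-1,0.5,45,0,0],
    [-1,0.5,75,0,0],
    [-1,0.5,95,0,0],
    [-1,0.5,104,0,0],
    [-1,0.5,108,0,0],
    [-1,0.5,108,0,0],
    [-1,0.5,108,0,0],
    [-1,0.5,108,0,0],
    [-1,0.5,108,0,0],
    [-1,0.5,108,0,1],
    [-1,0.5,108,0,1],
    [-1,0.5,108,0,1],
    [-1,0.5,108,0,1],
    [-1,0.5,108,0,1],
    [-1,0.5,108,0,1],
    [-1,0.5,108,0,1],
    [-1,0.5,108,0,1],
    [-1,0.5,108,0,1],
    [-1,0.5,108,0,1]
  ]
}}

```text
t: 36.78
eef_pos: [0.4246, -0.3382, 0.1405]
tool_rot: [-0.0, 0.995, 0.098, 0.0]
contact_force: [-1.4, 2.0, 5.9]
gripper_width: 0.512
```

Run:
```python
from h import *
shift([573.7,-185.2,205],10.3)
```

```text
TCP [ 424.6 -338.2  140.5] yaw 11.29 tiltz [ 3.e-04  1.e-04 -1.e+00] -> shift [ 176.2 -120.9  -64.5] spin 0.99
```

>>> {"method": "step_arm", "body": {
  "targets": [
    [0,0,-8,0,1],
    [0,0,-20,0,1],
    [0,0,-35,0,1],
    [0,0,-50,0,1],
    [0,0,-62,0,1],
    [5,-12,-64,0,1],
    [15,-30,-64,0,1],
    [28,-50,-64,0.5,1],
    [43,-72,-64,1,1],
    [60,-92,-64,1,1],
    [80,-108,-64,1,1],
    [100,-117,-64,1,1],
    [120,-120,-64,1,1],
    [138,-120,-64,1,1],
    [153,-120,-64,1,1],
    [165,-120,-64,1,1],
    [172,-120,-64,1,1],
    [176,-120,-64,1,1],
    [176,-120,-64,1,1],
    [176,-120,-64,1,1]
  ]
}}

```text
t: 38.45
eef_pos: [0.5729, -0.1864, 0.204]
tool_rot: [-0.0, 0.996, 0.089, -0.0]
contact_force: [-0.1, -0.1, -3.0]
gripper_width: 0.506
```

>>> {"method": "step_arm", "body": {
  "targets": [
    [0,0,0,0,1],
    [0,0,0,0,1],
    [0,0,0,0,1]
  ]
}}

```text
t: 38.7
eef_pos: [0.5731, -0.1862, 0.2042]
tool_rot: [-0.0, 0.996, 0.089, -0.0]
contact_force: [0.1, 1.3, -3.4]
gripper_width: 0.506
```

Run:
```python
from h import *
shift([573.6,-185.9,143.5],10.3)
print(bot.get_obs()["contact_force"],bot.get_obs()["gripper_width"])
c=bot.read_camera("wrist"); cv2.imwrite("pics/w15.png",c["frame"][:,:,::-1])
```

```text
TCP [ 573.1 -186.2  204.2] yaw 10.26 tiltz [-1.e-04  2.e-04 -1.e+00] -> shift [ 0.5 -0.2 60.7] spin -0.04
[ 0.11652985  1.28988351 -3.35832339] 0.5062059393068766
```

View pics/w15.png

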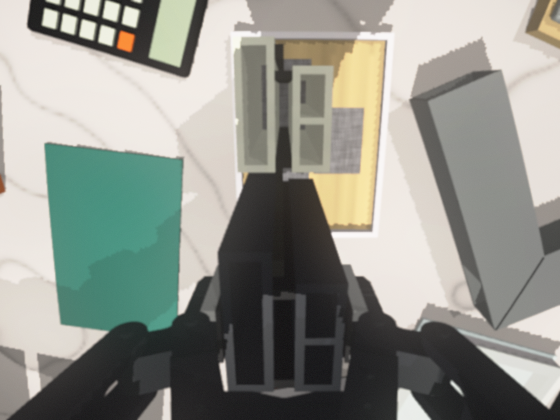

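Anthracite hangs beside white, whose top is at (284,105), aligned with its own bay. I'll lower it.

>>> {"method": "step_arm", "body": {
  "targets": [
    [0,0,12,0,1],
    [0,0,27,0,1],
    [0,0,40,0,1],
    [0,0,49,0,1],
    [0,0,55,0,1],
    [0,0,58,0,1],
    [0,0,59,0,1],
    [0,0,59,0,1],
    [0,0,59,0,1],
    [0,0,59,0,1],
    [0,0,59,0,1]
  ]
}}

```text
t: 39.67
eef_pos: [0.574, -0.186, 0.1456]
tool_rot: [0.0, 0.996, 0.09, 0.0]
contact_force: [-0.3, -0.1, -3.1]
gripper_width: 0.505
```

>>> {"method": "step_arm", "body": {
  "targets": [
    [0,0,0.5,0,1],
    [0,0,1,0,1],
    [0,0,1,0,1],
    [0,0,1,0,1],
    [0,0,1,0,1]
  ]
}}

```text
t: 40.08
eef_pos: [0.5737, -0.1859, 0.1441]
tool_rot: [-0.0, 0.996, 0.09, -0.0]
contact_force: [0.7, -0.3, -3.4]
gripper_width: 0.501
```

Run:
```python
from h import *
shift([573.6,-185.9,143.5],10.3)
print(bot.get_obs()["contact_force"],bot.get_obs()["gripper_width"])
```

```text
TCP [ 573.7 -185.9  144.1] yaw 10.3 tiltz [-1.e-04  0.e+00 -1.e+00] -> shift [-0.1 -0.   0.6] spin 0.0
[ 0.70160792 -0.25305769 -3.36057466] 0.5013563743289321
```

>>> {"method": "step_arm", "body": {
  "targets": [
    [0,0,0.5,0,1],
    [0,0,0.8,0,1],
    [0,0,0.8,0,1],
    [0,0,0.8,0,1],
    [0,0,0.8,0,1]
  ]
}}

```text
t: 40.5
eef_pos: [0.5738, -0.186, 0.1435]
tool_rot: [-0.0, 0.996, 0.09, 0.0]
contact_force: [-1.9, 0.6, 1.6]
gripper_width: 0.508
```

>>> {"method": "step_arm", "body": {
  "targets": [
    [0,0,0,0,0.4],
    [0,0,0,0,0.3],
    [0,0,0,0,0.1],
    [0,0,0,0,0],
    [0,0,0,0,0],
    [0,0,0,0,0],
    [0,0,0,0,0],
    [0,0,-10,0,0],
    [0,0,-25,0,0],
    [0,0,-50,0,0],
    [0,0,-80,0,0],
    [0,0,-110,0,0],
    [0,0,-140,0,0],
    [0,-30,-165,0,0],
    [0,-60,-185,0,0],
    [0,-60,-185,0,0],
    [0,-60,-185,0,0],
    [0,-60,-185,0,0],
    [0,-60,-185,0,0]
  ]
}}

```text
t: 42.08
eef_pos: [0.5624, -0.128, 0.3279]
tool_rot: [0.0, 0.996, 0.089, -0.001]
contact_force: [0.2, 0.0, 0.1]
gripper_width: 0.998
```

```bash
python3 meas.py 16
python3 - <<'E'
from h import *
c=bot.read_camera("scene"); cv2.imwrite("pics/s16.png",c["frame"][:,:,::-1])
E
```

```text
0.144 [ 257  135   54   72 1856] [[560.8, -113.4], [44.2, 59.9], 9.9] [184. 183. 165.] 0.1554
0.144 [ 259  216   50   67 1780] [[573.9, -185.4], [44.1, 61.6], 10.6] [74. 71. 69.] 0.1553
0.064 [  0 190  54  41 629] [[280.9, -230.0], [49.7, 44.9], 15.5] [104.  61.  38.] 0.0745
0.138 [ 257  134   54   73 2044] [[560.8, -113.4], [44.2, 59.9], 9.9] [177. 176. 158.] 0.1553
0.138 [ 259  214   50   69 2052] [[573.9, -185.4], [44.1, 61.6], 10.6] [71. 69. 67.] 0.1551
TCP [ 562.3 -128.1  327.7] yaw 10.19 tiltz [-1.3e-03 -5.0e-04 -1.0e+00] -> shift [-530.3 -225.7  328.4] spin None
```

View pics/w16.png

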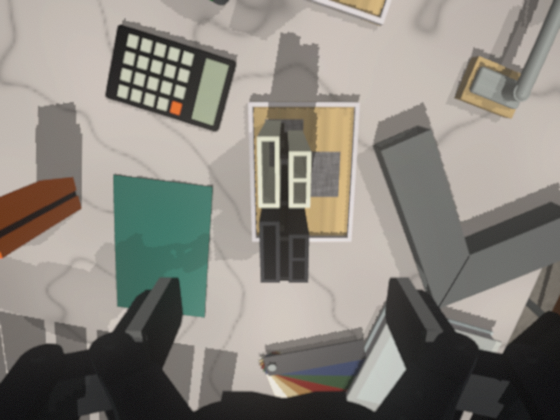

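View pics/s16.png

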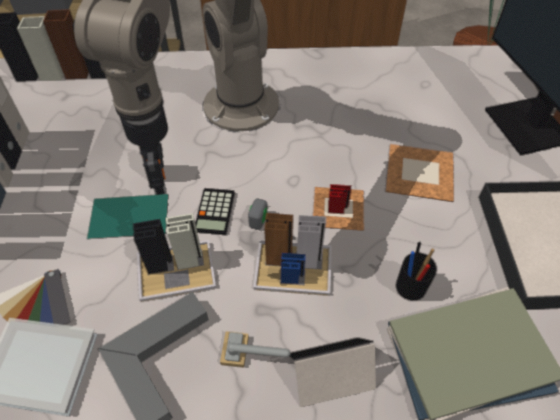

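The scene picture shows white (183,240) and anthracite (152,246) back in their bays, red on the cork pad (340,198) and the other tray unchanged (293,245). The gripper is clear of everything, so I'm handing in.

```bash
python3 -c "
from station import bot
print(bot.hand_in())"
```

```text
the job is handed in; nothing more can be done
None
```

The job is done and handed in at about 42 s of robot time. I moved anthracite and then white to the green mat, set red on the 130 mm cork pad, and put white and then anthracite back in their own bays.

The last checks, made with the wrist camera unless noted:

| Sample | Measured position | Target | Yaw |
|---|---|---|---|
| Red | (413.7, 259.0) mm | pad centre (413.5, 259.5) mm | aligned with the pad |
| White | (560.8, -113.4) mm | bay (560.5, -114.0) mm | 9.9° (bay 10.5°) |
| Anthracite | (573.9, -185.4) mm | bay (573.4, -185.2) mm | 10.6° (bay 10.2°) |

- **Standing:** all three were upright. Red was measured just after it was set down, and the final scene picture still shows it on the pad.
- **Setting down:** each sample was lowered to a light contact, 7 N or less in the readings, before release.
- **Other tray:** its three samples look unchanged in the final scene picture; I did not measure them again.
- **Disagreement:** the top camera's early positions differed from the wrist camera's by about 2 mm, so I used the wrist values. No check failed.

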